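# Load a bearing play gauge and index it to the third stop

## Robot

A 6-joint arm with a two-finger parallel gripper is mounted at the origin on the work surface. World frame = base frame: x ahead of the robot, y to its left, z up, the work surface at z = 0. Lengths are in m, angles in rad, forces in N, time in s.
With the tool pointing down it reaches from about 0.225 to 0.875 m from the base axis. Payload 3.4 kg.
Tool frame: the origin (TCP) lies at the very end of the fingers, on their centre line; the grasp point (between the pads) lies 19 mm behind it; x points along the fingers, y is the direction in which the jaws open and shut, and the axes are right-handed (so a half turn about x gives the same grasp; the last joint's range is limited). The gripper opens to 85 mm and grips with 20 to 120 N. Pads are 22 mm wide; open, the fingers measure 114 mm over their backs; the gripper's body (76 mm by 85 mm) begins 54 mm behind the grasp point. The pads swing forward as they close: fully open they stand 13 mm farther back than shut.
Start: joints at [-1.422, 0.276, 1.505, -0, 1.361, -0.121], TCP at [0.153, -0.554, 0.231] pointing down, gripper open.
Joint ranges: [-2.89, 2.89], [-0.75, 2.08], [0.22, 2.7], [-1.18, 4.32], [0.11, 2.71], [-2.7, 2.7]. Speed limits (rad/s): [2.57, 2.57, 3.14, 3.14, 3.14, 3.14].

## Interface

Orientations are given as [roll, pitch, yaw] about the fixed x, y, z axes, in that order (R = Rz(yaw) Ry(pitch) Rx(roll)).
In Python, from workcell import bot gives the robot as it stands.
- The arm moves only by the tool carry_out, never from a script. Its argument "plan" is a list of rows, each a list of 3 entries, a list of its own where there are three numbers: the opening, from 0 (shut) to 1 (fully open), then the shift along the tool's x, y, z in mm, then the turn about the tool's x in rad. In form: [[claw, [tx, ty, tz], spin], ...]. A call has exactly 8 rows; each row shifts and turns the commanded pose from where the row before left it, along the tool's axes as they then stand; what a row does not reach is not made up. A row lasts 1/10 s, in which the tool goes at most 50 mm and 8.59 degrees, less where a joint would pass 70% of its speed; a pose out of reach is approached as far as the arm can. A call with a gripper value outside its range is refused whole. The fingers move at their own pace and stop on an object; "grip_force" is the grip in N (left out, the last holds). Time passes only in rows, so rows that do not move let the fingers close, or fill a call up. It gives the time, the measured TCP pose, the force and the opening at its end, in the units of the state.
- bot.state(): the state, without advancing time (a new reading comes with each control period).
- bot.get_image(name): name is "side" or "top" or "wrist"; returns a dict with "pixels" (480x640x3 uint8, blue, green, red), "range_z" (480x640 float32, m along the optical axis (not along the pixel's ray), 0 where there is no reading), "fovy" (degrees; the focal length in pixels is half the picture's height over the tangent of half this angle, whatever the lens; pixels are square), "cx", "cy" (the principal point, pixels), "origin" and "rotation" of the camera in the world. Camera axes: x right, y up, looking along -z (the intrinsics and any distortion apply to the point x, -y, -z); pixel columns grow to the right and rows downward; lengths in m; the calibration is good to about 2 mm. A picture is of the moment at which its call begins.
- bot.close_job(): hands the job in, once; it reports no verdict.
The state is a dict: "clock": time; "joints": joint angles; "joint_vel": joint speeds; "joint_torque": joint torques, N m; "position": TCP position; "tool_rot": TCP orientation; "wrist_force": force on the tool from outside, world axes, zero at the start; "ft_torque": the same for the moment, N m; "width": finger opening in m.
Only numpy, scipy, OpenCV 4.12 (cv2) and the standard library are available. Lean on these libraries where they do the work, as an engineer would, in place of code of your own. Each camera call takes 0.05 s, during which the arm holds its last target.

## Task

Hang the larger of the two steel weights by the window in its lug on the hook of the bearing gauge's lever and let go, so that it hangs free and draws the lever fully down. Then turn the black bar knob on the spindle clockwise (from above) by three clicks, to the third stop from home and never past it, and finish still gripping the knob, keeping it still on that stop so the dial can be read. Leave the smaller weight, the spare bearing and the caliper where they lie.

Things in the scene. Friction and masses are not known exactly. Their poses are not given: they have to be found in the camera images.
- large_weight: larger steel weight, 0.65 kg (10 % either way), loose: disc 56 mm across, 28 high, with an upright lug plate 8 thick, 64 wide, top at 94. The lug has a window 48 wide, at height 28 to 70; over it a solid crossbar at height 70 to 94, to be pinched across its 8 mm. Origin: centre of underside; x through the window (across the 8 mm), y along the crossbar, z up. Same from both sides
- large_weight_eye (a point): middle of the underside of the large weight's crossbar, 70 mm above its underside: the place that rests on the hook. Axes as large_weight
- small_weight: smaller steel weight, 0.33 kg, to be left alone: disc 42 mm across, 20 high, lug 52 wide, 8 thick, top at 86. Origin: centre of underside. The two weights stand some 15 cm apart, either one nearer the robot
- fixture: the bearing gauge, fixed: grey base plate 140 x 310 x 18 mm (y -115 to 195), nothing on it over 125 high. Origin: spindle axis at bench level; z up, y along the base from lever to dial. The spindle carries a bearing 62 mm across; the dial gauge lies face up towards +y; the load lever's arm runs from its pivot at y -85 out over the base's end towards -y, hook at its end
- load_hook: hook at the lever's end: steel rod 8 mm thick pointing along the fixture's -y, tip turned up. Origin: the seat on top of the rod, 210 mm from the spindle axis, 112 above the bench unloaded; axes as the fixture. The tip begins 18 mm outward of the seat and rises 9 mm above it; inward, rod and arm (12 wide) stay no higher than the seat. Below and outside it all is free down to the bench
- lever (a joint): load lever: 0 = up (no load, held by a light spring), 0.06 rad = fully down on the bearing, the hook's seat then 7.5 mm lower. The weight alone draws it fully down
- knob: black bar knob on the spindle: upright bar 42 mm long, 14 wide, on a round skirt 44 across. Origin: on the upright turning axis, 102 above the bench, in the bar; the bar's top is 16 above it, the skirt 24 below it. x along the bar, y across its 14 mm (the way to grip), z up. It turns with index. A white line on top marks the +x end
- index (a joint): knob angle, growing clockwise seen from above: 0 = home (start; goes no further back), then a click stop every 0.3927 rad (22.5 deg): third stop 1.178, range ends at 2.356. Between stops it must be turned against a spring ball, up to about 0.2 N m, which past half way draws it on into the next stop. Left alone it stays on its stop
- spare_bearing: spare ball bearing lying flat on the bench, 62 mm across, 16 high, to be left alone. Origin: centre of underside
- caliper: caliper 230 mm long lying on the bench beyond the dial, to be left alone. Origin: middle of its bar at bench level
Mind the look-alikes: they are no part of the job. Leave any blue or green look-alike of the large_weight alone.

How it is judged:
By the outcome, as a careful person would: the job done as asked, in the order asked, and still so for the second after the job is handed in, while the arm keeps its last pose, push and grip.
It also fails if it takes over 72 s, if anything falls off the work surface, if the arm or the gripper's body presses on something with over 40 N, if the wrist force passes 120 N, or if a joint passes its speed limit or range.

## Working session

There is one attempt and no reset: what is moved stays moved. The work goes in short steps, Python scripts to look and compute and a tool call to move; the robot and the scene stay as the last step left them, time stands still between calls to the robot, and variables do not carry over. Pictures are saved under pics/ and viewed, and the job is handed in when it is done.

Besides the shell and the picture viewer there is one more tool, called after "Request:" by a JSON object that holds its "method" and its "body". carry_out: Moves the arm, as the interface text tells. Its arguments: {"type":"object","properties":{"plan":{"type":"array"},"grip_force":{"type":"number"}},"required":["plan"]}

```bash
mkdir -p pics; ls
python3 - <<'E'
from workcell import bot
import cv2,numpy as np,pickle
s=bot.state();print({k:np.round(v,3).tolist() for k,v in s.items()})
for n in ["side","top","wrist"]:
    d=bot.get_image(n);cv2.imwrite(f"pics/{n}0.png",d["pixels"]);pickle.dump(d,open(f"{n}0.pkl","wb"))
    print(n,{k:(np.round(v,4).tolist()) for k,v in d.items() if k not in("pixels","range_z")},(d["range_z"]>0).mean())
E
```

```text
pics
{'clock': 0.0, 'joints': [-1.422, 0.277, 1.506, 0.0, 1.361, -0.121], 'joint_vel': [0.0, 0.0, 0.0, 0.001, -0.0, 0.001], 'joint_torque': [-0.001, -41.678, -24.58, -0.0, 0.011, 0.0], 'position': [0.153, -0.554, 0.23], 'tool_rot': [-1.692, 1.569, 1.719], 'wrist_force': [-0.095, -0.126, -0.284], 'ft_torque': [0.018, -0.012, 0.004], 'width': 0.085}
side {'fovy': 42.3914, 'cx': 314.9481, 'cy': 235.5324, 'origin': [0.5094, -1.0473, 0.8872], 'rotation': [0.9494, 0.0078, -0.0603]} 0.9960970052083333
top {'fovy': 55.1097, 'cx': 327.7219, 'cy': 239.7073, 'origin': [0.3445, 0.0997, 1.3447], 'rotation': [0.1737, -0.0255, -1.5465]} 0.9960091145833333
wrist {'fovy': 66.6984, 'cx': 313.7555, 'cy': 235.3423, 'origin': [0.226, -0.5332, 0.3734], 'rotation': [-0.2984, 0.0015, -1.3019]} 0.9958528645833333
```

View pics/side0.png

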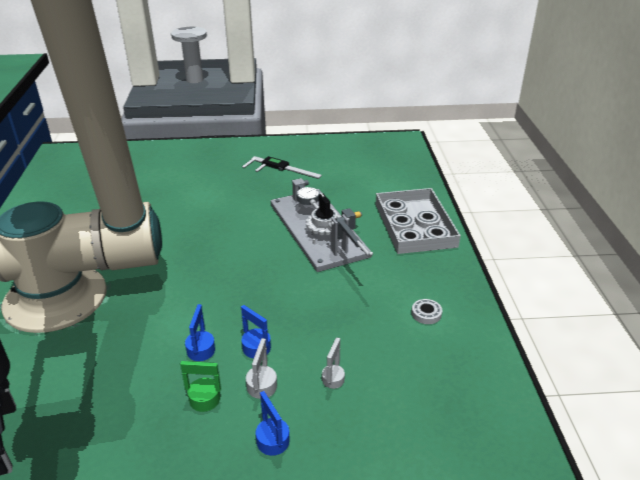

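View pics/top0.png

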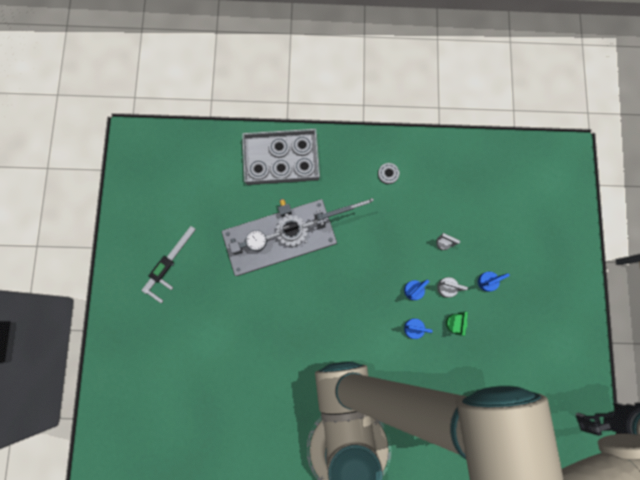

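View pics/wrist0.png

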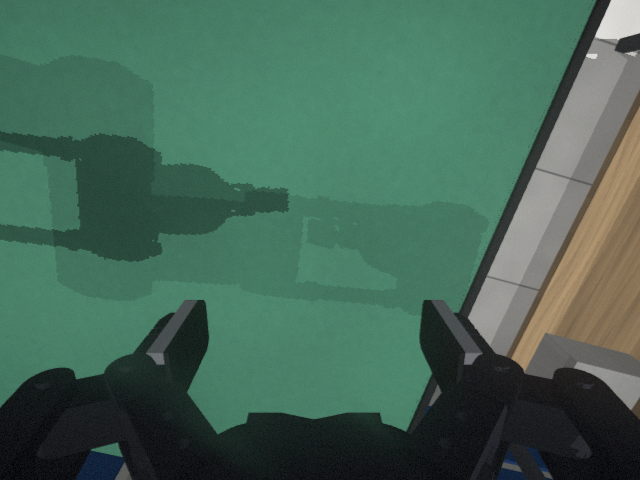

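```bash
cat > h.py <<'E'
import numpy as np,cv2,pickle
from scipy.spatial.transform import Rotation as R
def cloud(d):
    z=d["range_z"].astype(float);f=240/np.tan(np.radians(d["fovy"])/2)
    v,u=np.mgrid[:480,:640]
    P=np.stack([(u-d["cx"])/f*z,-(v-d["cy"])/f*z,-z],-1)
    return P@R.from_euler('xyz',d["rotation"]).as_matrix().T+d["origin"]
def proj(d,p):
    f=240/np.tan(np.radians(d["fovy"])/2)
    q=(np.atleast_2d(p)-d["origin"])@R.from_euler('xyz',d["rotation"]).as_matrix()
    return np.stack([d["cx"]+f*q[:,0]/-q[:,2],d["cy"]+f*q[:,1]/q[:,2]],1)
def grab(n,tag):
    from workcell import bot
    d=bot.get_image(n);pickle.dump(d,open(f"{tag}.pkl","wb"));cv2.imwrite(f"pics/{tag}.png",d["pixels"]);return d
def crop(d,u0,v0,u1,v1,k,name):
    cv2.imwrite(name,cv2.resize(d["pixels"][v0:v1,u0:u1],None,fx=k,fy=k,interpolation=cv2.INTER_CUBIC))
E
python3 - <<'E'
from h import *
for n in["side","top"]:
    d=pickle.load(open(n+"0.pkl","rb"));P=cloud(d)
    # table check
    px=d["pixels"].astype(int);g=(px[...,1]>px[...,2]+30)&(px[...,1]<150)&(px[...,1]>px[...,0]+15)
    m=g&(abs(P[...,2])<.03);print(n,"table z",np.percentile(P[m][:,2],[5,50,95]))
    gray=(px.max(-1)-px.min(-1)<25)&(P[...,2]>.006)
    rois={"side":dict(L=(240,335,282,402),S=(318,335,348,392),B=(408,295,446,326)),"top":dict(L=(437,275,470,300),S=(435,230,462,252),B=(375,160,402,186))}[n]
    for k,(a,b,c,e) in rois.items():
        s=np.zeros_like(gray);s[b:e,a:c]=1
        Q=P[s&gray];print(k,len(Q),"min",Q.min(0).round(3),"max",Q.max(0).round(3))
        T=Q[Q[:,2]>.06]
        if len(T)>5:
            c0=T.mean(0);w,V=np.linalg.eigh(np.cov(T[:,:2].T));t=(T[:,:2]-c0[:2])@V[:,1]
            print("  top",c0.round(4),"dir",np.degrees(np.arctan2(V[1,1],V[0,1])).round(1),"ext",np.ptp(t).round(4),"mid",(c0[:2]+V[:,1]*(t.max()+t.min())/2).round(4),"thick",np.ptp((T[:,:2]-c0[:2])@V[:,0]).round(4))
    if n=="top":
        crop(d,385,215,525,345,5,"pics/ctop.png");crop(d,215,180,405,285,4,"pics/cfix.png")
    else: crop(d,170,290,360,460,4,"pics/cside.png");crop(d,260,150,400,300,5,"pics/cfixs.png")
E
```

```text
side table z [-0.0029095   0.00017727  0.00320421]
L 1000 min [ 0.423 -1.047  0.006] max [ 0.509 -0.249  0.887]
  top [ 0.4509 -0.3024  0.0995] dir 93.8 ext 0.7982 mid [ 0.4738 -0.6497] thick 0.0264
S 658 min [ 0.509 -1.047  0.006] max [ 0.601 -0.247  0.887]
  top [ 0.5811 -0.2809  0.0826] dir 83.0 ext 0.8043 mid [ 0.5365 -0.6454] thick 0.0334
B 559 min [ 0.509 -1.047  0.006] max [ 0.822 -0.077  0.887]
top table z [-0.00422369  0.00040339  0.00499513]
L 371 min [ 0.345 -0.309  0.006] max [0.477 0.1   1.345]
  top [ 0.4474 -0.2688  0.1126] dir 102.4 ext 0.4196 mid [ 0.4103 -0.1006] thick 0.0382
S 240 min [ 0.345 -0.294  0.007] max [0.595 0.1   1.345]
  top [ 0.5729 -0.2578  0.1213] dir 121.6 ext 0.4552 mid [ 0.4699 -0.0904] thick 0.0451
B 333 min [ 0.345 -0.137  0.006] max [0.822 0.1   1.345]
```

View pics/cside.png

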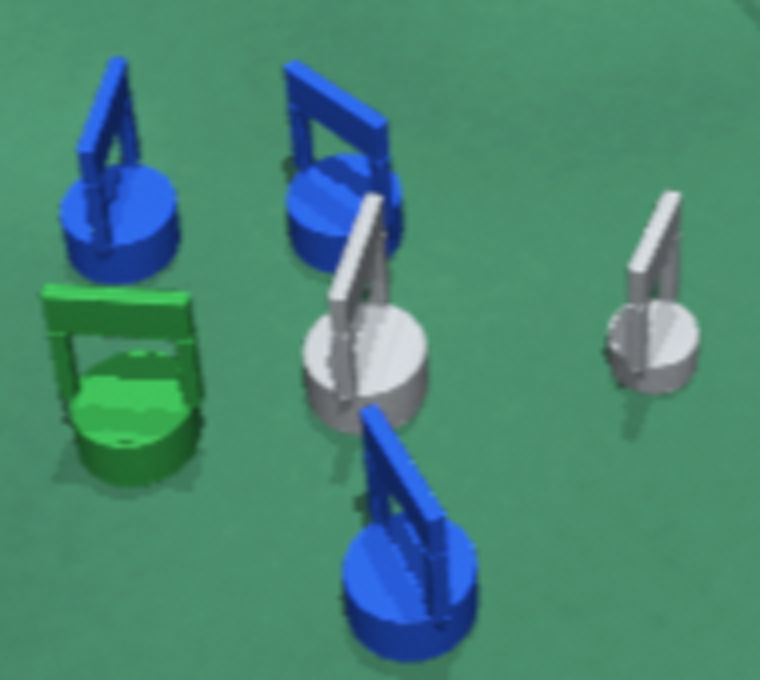

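View pics/cfix.png

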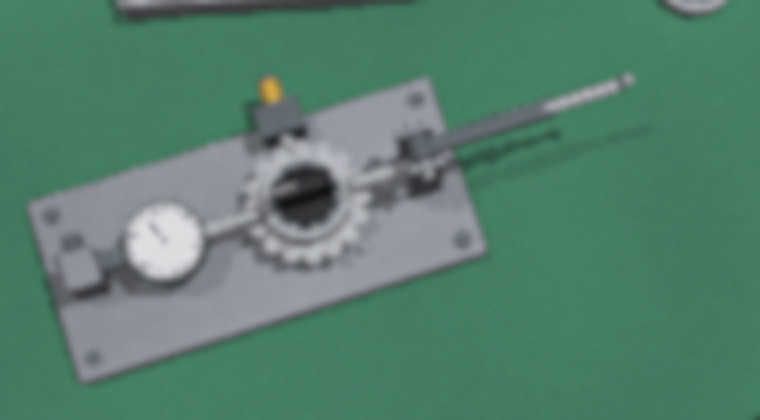

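View pics/cfixs.png

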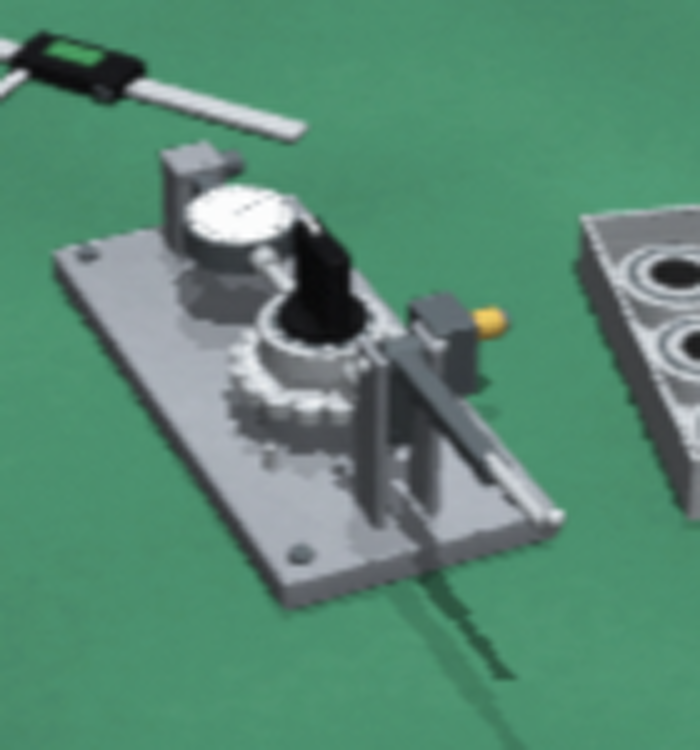

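```bash
cat >> h.py <<'E'
def ray(d,u,v,z):
    f=240/np.tan(np.radians(d["fovy"])/2)
    r=R.from_euler('xyz',d["rotation"]).as_matrix()@np.array([(u-d["cx"])/f,-(v-d["cy"])/f,-1]);o=np.array(d["origin"])
    return o+r*(z-o[2])/r[2]
E
python3 - <<'E'
from h import *
for n in["side","top"]:
    d=pickle.load(open(n+"0.pkl","rb"));P=cloud(d)
    px=d["pixels"].astype(int)
    gray=(px.max(-1)-px.min(-1)<25)&(P[...,2]>.006)&(d["range_z"]>0)&(P[...,2]<.2)
    rois={"side":dict(L=(240,335,282,402),S=(318,335,348,392),B=(408,295,446,326)),"top":dict(L=(437,275,470,300),S=(435,230,462,252),B=(375,160,402,186))}[n]
    for k,(a,b,c,e) in rois.items():
        s=np.zeros_like(gray);s[b:e,a:c]=1
        Q=P[s&gray];print(n,k,len(Q),"min",Q.min(0).round(3),"max",Q.max(0).round(3))
        D=Q[(Q[:,2]<.034)]
        (cc,r)=cv2.minEnclosingCircle(D[:,:2].astype(np.float32));print("  disc",np.round(cc,4),r)
        T=Q[Q[:,2]>.06]
        if len(T)>5:
            c0=T.mean(0);w,V=np.linalg.eigh(np.cov(T[:,:2].T));t=(T[:,:2]-c0[:2])@V[:,1]
            print("  top",c0.round(4),"dir",np.degrees(np.arctan2(V[1,1],V[0,1])).round(1),"ext",np.ptp(t).round(4),"mid",(c0[:2]+V[:,1]*(t.max()+t.min())/2).round(4),"thick",np.ptp((T[:,:2]-c0[:2])@V[:,0]).round(4))
d=pickle.load(open("top0.pkl","rb"));P=cloud(d)
px=d["pixels"].astype(int);z=P[...,2];hs=(d["range_z"]>0)
# base plate mask
m=(hs&(z>.008)&(z<.03)&(px.max(-1)-px.min(-1)<30))
m[:190]=0;m[285:]=0;m[:,:215]=0;m[:,345:]=0
Q=P[m];(c,s,a)=cv2.minAreaRect(Q[:,:2].astype(np.float32)*1000);print("plate",c,s,a)
cs=[ray(d,215+x/4,180+y/4,.018)for x,y in[(30,205),(428,80),(488,250),(82,382)]]
for c in cs:print(c.round(4))
for i in range(4):print(np.linalg.norm(cs[i]-cs[i-1]).round(4))
E
```

```text
side L 995 min [ 0.423 -0.314  0.006] max [ 0.478 -0.249  0.097]
  disc [ 0.4524 -0.282 ] 0.03116956166923046
  top [ 0.4497 -0.2879  0.0842] dir 73.7 ext 0.0658 mid [ 0.4513 -0.2824] thick 0.0092
side S 657 min [ 0.562 -0.3    0.006] max [ 0.601 -0.247  0.09 ]
  disc [ 0.5822 -0.276 ] 0.025590015575289726
  top [ 0.5815 -0.2771  0.0787] dir 65.0 ext 0.0554 mid [ 0.5833 -0.2732] thick 0.0089
side B 556 min [ 0.76  -0.14   0.006] max [ 0.822 -0.077  0.022]
  disc [ 0.7906 -0.1098] 0.03267389163374901
top L 369 min [ 0.423 -0.309  0.006] max [ 0.477 -0.247  0.099]
  disc [ 0.4501 -0.2765] 0.02890137769281864
  top [ 0.4494 -0.2759  0.0889] dir 75.1 ext 0.0641 mid [ 0.4488 -0.278 ] thick 0.0087
top S 237 min [ 0.561 -0.294  0.007] max [ 0.595 -0.246  0.094]
  disc [ 0.578  -0.2696] 0.02359435148537159
  top [ 0.5805 -0.2697  0.0805] dir 65.5 ext 0.0512 mid [ 0.5804 -0.2701] thick 0.0102
top B 330 min [ 0.759 -0.137  0.006] max [ 0.822 -0.075  0.023]
  disc [ 0.7904 -0.1057] 0.03186766058206558
plate (601.5762329101562, 221.49267578125) (177.12039184570312, 309.9053649902344) 19.76613426208496
[0.5945 0.3796 0.018 ]
[0.6976 0.0916 0.018 ]
[0.5707 0.0443 0.018 ]
[0.4661 0.3342 0.018 ]
0.1361
0.306
0.1354
0.3083
```

```bash
cat >> h.py <<'E'
def st():
    from workcell import bot
    s=bot.state();M=R.from_euler('xyz',s["tool_rot"]).as_matrix();return s,M,np.array(s["position"])
def goto(p,ang):
    """tool shift mm to reach p (tool axes now), then spin so tool y is at ang deg (mod 180)"""
    s,M,t=st();y=np.degrees(np.arctan2(M[1,1],M[0,1]))
    sp=-(ang-y);sp=(sp+90)%180-90
    print("clock",round(s["clock"],2),"tcp",t.round(4),"toolx",M[:,0].round(4),"yaw_y",y.round(2),"j",np.round(s["joints"],3),"F",np.round(s["wrist_force"],2),"w",round(s["width"],4))
    print(" shift mm",((np.array(p)-t)@M*1000).round(1),"spin rad",np.radians(sp).round(4),"rows@.149",abs(np.radians(sp))/.149)
E
python3 - <<'E'
from h import *
s,M,t=st();print(M.round(3));d=pickle.load(open("wrist0.pkl","rb"))
print("cam in tool",((np.array(d["origin"])-t)@M).round(4)); print((M.T@R.from_euler('xyz',d["rotation"]).as_matrix()).round(3))
goto([.450,-.280,.23],74.5+90)
goto([.667,-.023,.23],109.7)
E
```

```text
[[-0.     0.267 -0.964]
 [ 0.001 -0.964 -0.267]
 [-1.    -0.001 -0.   ]]
cam in tool [-0.1428 -0.0006 -0.0757]
[[ 0.     0.294 -0.956]
 [ 1.     0.001  0.   ]
 [ 0.001 -0.956 -0.294]]
clock 0.15 tcp [ 0.1532 -0.5538  0.2306] toolx [-2.0e-04  1.4e-03 -1.0e+00] yaw_y -74.54 j [-1.422  0.276  1.506 -0.     1.361 -0.121] F [-1.22  0.34  0.2 ] w 0.0853
 shift mm [   0.9 -184.8 -359.1] spin rad -1.0305 rows@.149 6.915965708225448
clock 0.15 tcp [ 0.1532 -0.5538  0.2306] toolx [-2.0e-04  1.4e-03 -1.0e+00] yaw_y -74.54 j [-1.422  0.276  1.506 -0.     1.361 -0.121] F [-1.22  0.34  0.2 ] w 0.0853
 shift mm [   1.3 -374.7 -636.7] spin rad -0.074 rows@.149 0.49690241901140486
```

Request:
{"method": "carry_out", "body": {"plan": [[1,[0,-22,-43],0],[1,[0,-22,-43],0],[1,[0,-22,-43],0],[1,[0,-22,-43],0],[1,[0,-22,-43],0],[1,[0,-22,-43],0],[1,[0,-22,-43],0],[1,[0,-22,-43],0]], "grip_force": 60}}

```text
clock: 0.95
position: [0.439, -0.2913, 0.2312]
tool_rot: [0.705, 1.571, -2.167]
wrist_force: [0.8, -0.5, 0.3]
width: 0.0851
```

Request:
{"method": "carry_out", "body": {"plan": [[0.6,[0,-9,-15],0],[0.6,[0,0,0],-0.147],[0.6,[0,0,0],-0.147],[0.6,[0,0,0],-0.147],[0.6,[0,0,0],-0.147],[0.6,[0,0,0],-0.147],[0.6,[0,0,0],-0.147],[0.6,[0,0,0],-0.147]]}}

```text
clock: 1.75
position: [0.4498, -0.2801, 0.2309]
tool_rot: [-1.896, 1.57, 2.551]
wrist_force: [0.6, -0.4, -0.6]
width: 0.0513
```

Run:
```python
from h import *
goto([.450,-.280,.23],74.5+90)
d=grab("wrist","w1");P=cloud(d);px=d["pixels"].astype(int)
ok=(px.max(-1)-px.min(-1)<30)&(px.max(-1)>90)&(d["range_z"]>0)&(P[...,2]<.11)&(P[...,2]>.006)
ok&=np.hypot(P[...,0]-.45,P[...,1]+.28)<.045
Q=P[ok]
T=Q[Q[:,2]>.085];c0=T.mean(0);w,V=np.linalg.eigh(np.cov(T[:,:2].T));t=(T[:,:2]-c0[:2])@V[:,1];u=(T[:,:2]-c0[:2])@V[:,0]
print(len(Q),len(T),c0.round(4),np.degrees(np.arctan2(V[1,1],V[0,1])),np.ptp(t),np.ptp(u),"mid",c0[:2]+V[:,1]*(t.max()+t.min())/2+V[:,0]*(u.max()+u.min())/2,"med z",np.median(T[:,2]))
(cc,s,a)=cv2.minAreaRect(T[:,:2].astype(np.float32)*1000);print(cc,s,a)
```

```text
clock 1.75 tcp [ 0.4498 -0.2801  0.2309] toolx [-6.e-04  4.e-04 -1.e+00] yaw_y -15.23 j [-0.688  0.208  1.599 -0.     1.335 -0.422] F [ 0.59 -0.41 -0.58] w 0.0513
 shift mm [ 0.9  0.2 -0.1] spin rad 0.0046 rows@.149 0.03116354124617947
2835 771 [ 0.4509 -0.2759  0.094 ] 75.48449919916075 0.06392665537177182 0.007917844243691336 mid [ 0.45016877 -0.27831646] med z 0.09410726207017084
(449.859619140625, -278.2300720214844) (63.89154052734375, 7.878713130950928) 74.84562683105469
```

View pics/w1.png

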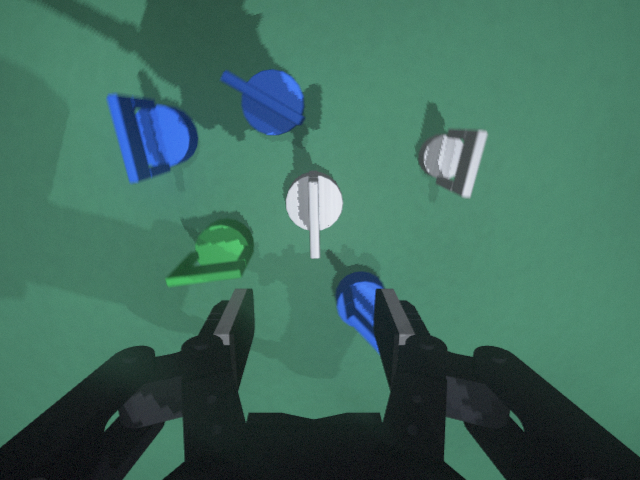

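Run:
```python
from h import *
c=np.array([.450,-.2783]);a=np.radians(-15.2);ey=np.array([np.cos(a),np.sin(a)]);ez=np.array([-ey[1],ey[0]])
for n in["w1","side0","top0"]:
    d=pickle.load(open(n+".pkl","rb"));P=cloud(d);px=d["pixels"].astype(int)
    m=(d["range_z"]>0)&(P[...,2]>.03)&(P[...,2]<.12)&(np.hypot(P[...,0]-.45,P[...,1]+.28)<.2)
    for nm,k in(("blue",(px[...,0]>px[...,1]+50)&(px[...,0]>px[...,2]+50)),("green",(px[...,1]>px[...,0]+60)&(px[...,1]>px[...,2]+60))):
        mm=(m&k).astype(np.uint8);N,L,S,_=cv2.connectedComponentsWithStats(mm)
        for i in range(1,N):
            if S[i,4]<25: continue
            q=P[L==i];v=(q[:,:2]-c)
            print(n,nm,"x' (jaw)",np.percentile(v@ey*1000,[1,99]).round(),"z' ",np.percentile(v@ez*1000,[1,99]).round())
goto([.450,-.2783,.081],-15.15)
```

```text
w1 blue x' (jaw) [-63. -10.] z'  [ 75. 108.]
w1 blue x' (jaw) [-147. -135.] z'  [33. 94.]
w1 blue x' (jaw) [-141. -139.] z'  [87. 92.]
w1 blue x' (jaw) [-140. -135.] z'  [43. 81.]
w1 blue x' (jaw) [-141. -134.] z'  [38. 41.]
w1 blue x' (jaw) [27. 56.] z'  [-118.  -85.]
w1 green x' (jaw) [-122.  -62.] z'  [-54. -43.]
side0 blue x' (jaw) [-147. -133.] z'  [29. 93.]
side0 blue x' (jaw) [-63.  -7.] z'  [ 71. 106.]
side0 blue x' (jaw) [31. 74.] z'  [-138.  -89.]
side0 green x' (jaw) [-123.  -62.] z'  [-56. -43.]
top0 blue x' (jaw) [27. 70.] z'  [-133.  -85.]
top0 blue x' (jaw) [-64. -11.] z'  [ 68. 110.]
top0 blue x' (jaw) [-166. -129.] z'  [34. 95.]
top0 green x' (jaw) [-123.  -64.] z'  [-63. -43.]
clock 1.8 tcp [ 0.4498 -0.28    0.231 ] toolx [-6.e-04  4.e-04 -1.e+00] yaw_y -15.03 j [-0.688  0.208  1.599 -0.     1.335 -0.426] F [-0.03  0.11 -0.87] w 0.0512
 shift mm [ 1.5e+02 -1.0e-01 -1.7e+00] spin rad 0.0021 rows@.149 0.014364587363941314
```

Request:
{"method": "carry_out", "body": {"plan": [[0.6,[40,0,-1.7],0],[0.6,[40,0,0],0],[0.6,[35,0,0],0],[0.6,[25,0,0],0],[0.6,[11,0,0],0],[0.6,[0,0,0],0],[0,[0,0,0],0],[0,[0,0,0],0]]}}

```text
clock: 2.6
position: [0.4515, -0.2795, 0.0818]
tool_rot: [1.15, 1.567, -0.693]
wrist_force: [-0.2, -0.1, -0.4]
width: 0.0231
```

Request:
{"method": "carry_out", "body": {"plan": [[0,[0,0,0],0],[0,[0,0,0],0],[0,[0,0,0],0],[0,[0,0,0],0],[0,[0,0,0],0],[0,[0,0,0],0],[0,[0,0,0],0],[0,[0,0,0],0]]}}

```text
clock: 3.4
position: [0.4505, -0.2788, 0.0816]
tool_rot: [0.912, 1.57, -0.931]
wrist_force: [-2.0, 1.4, 6.2]
width: 0.0062
```

Run:
```python
from h import *
goto([.450,-.2783,.2],-15.15)
d=grab("wrist","w2");grab("side","s2");crop(pickle.load(open("s2.pkl","rb")),160,260,360,410,4,"pics/s2c.png")
```

```text
clock 3.4 tcp [ 0.4505 -0.2788  0.0816] toolx [ 8.e-04 -1.e-03 -1.e+00] yaw_y -15.59 j [-0.685  0.338  1.824 -0.     0.979 -0.413] F [-2.    1.36  6.24] w 0.0062
 shift mm [-118.4   -0.5   -0.3] spin rad -0.0078 rows@.149 0.05201615045647908
```

View pics/s2c.png

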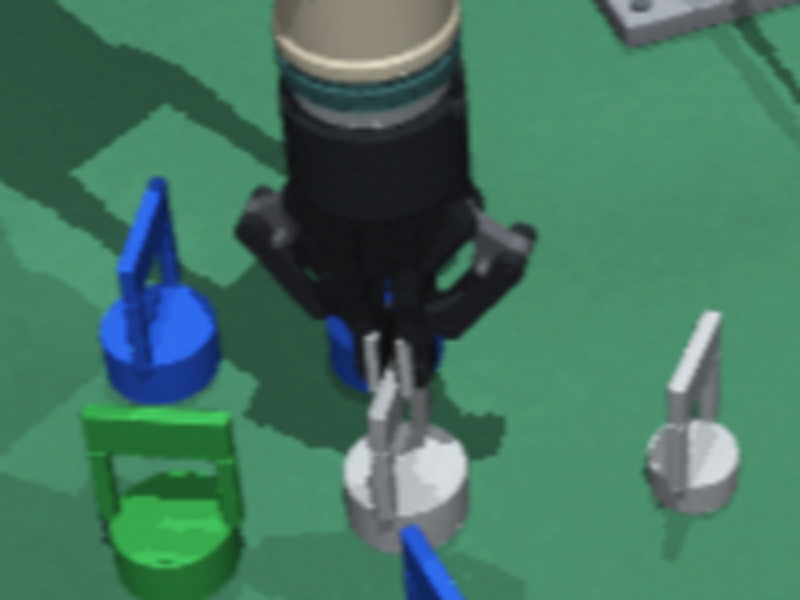

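View pics/w2.png

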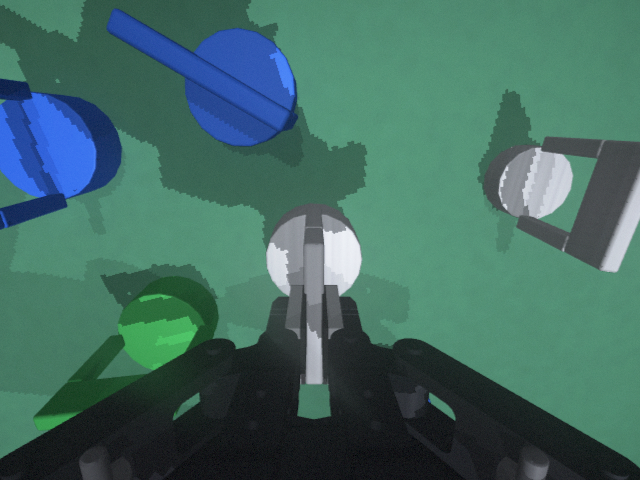

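Request:
{"method": "carry_out", "body": {"plan": [[0,[-5,0,0],0],[0,[-10,0,0],0],[0,[-20,0,0],0],[0,[-35,0,0],0],[0,[-40,0,0],0],[0,[-40,0,0],0],[0,[-20,0,0],0],[0,[0,0,0],0]], "grip_force": 70}}

```text
clock: 4.3
position: [0.452, -0.2798, 0.2539]
tool_rot: [1.165, 1.563, -0.678]
wrist_force: [1.0, -0.3, -6.3]
width: 0.0059
```

Run:
```python
from h import *
goto([.697,-.108,.25],-70.3)
d=grab("wrist","w3")
```

```text
clock 4.3 tcp [ 0.452  -0.2798  0.2539] toolx [ 0.0061 -0.0049 -1.    ] yaw_y -15.58 j [-0.685  0.194  1.561  0.     1.379 -0.413] F [ 1.01 -0.27 -6.29] w 0.0059
 shift mm [   4.6  189.8 -231.3] spin rad 0.955 rows@.149 6.409535754537842
```

View pics/w3.png

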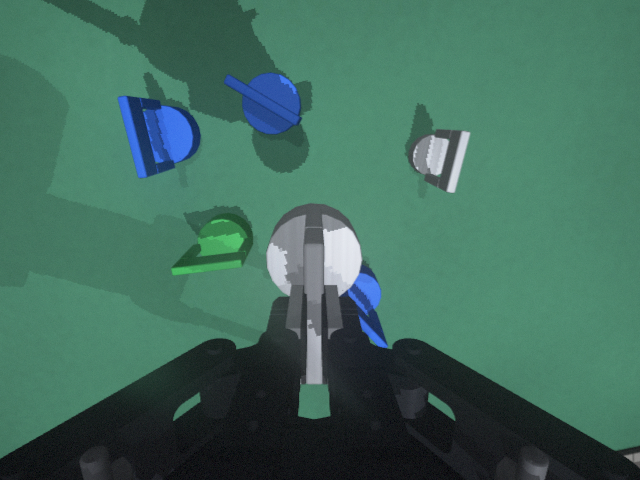

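Request:
{"method": "carry_out", "body": {"plan": [[0,[0,15,-18],0],[0,[0,25,-31],0],[0,[0,28,-34],0],[0,[0,28,-34],0],[0,[0,28,-34],0],[0,[0,28,-34],0],[0,[0,24,-29],0],[0,[0,14,-17],0]]}}

```text
clock: 5.15
position: [0.6968, -0.1042, 0.2459]
tool_rot: [-1.863, 1.565, 2.58]
wrist_force: [-0.5, -0.9, -6.4]
width: 0.0062
```

Request:
{"method": "carry_out", "body": {"plan": [[0,[0,0,0],0.08],[0,[0,0,0],0.13],[0,[0,0,0],0.14],[0,[0,0,0],0.14],[0,[0,0,0],0.14],[0,[0,0,0],0.14],[0,[0,0,0],0.12],[0,[0,0,0],0.065]]}}

```text
clock: 5.95
position: [0.6941, -0.1067, 0.2463]
tool_rot: [-0.588, 1.564, 2.894]
wrist_force: [0.3, -0.1, -5.2]
width: 0.0055
```

Run:
```python
from h import *
goto([.697,-.108,.25],-70.3)
d=grab("wrist","w4");grab("side","s4");grab("top","t4")
crop(pickle.load(open("s4.pkl","rb")),260,140,460,290,4,"pics/s4c.png")
```

```text
clock 5.95 tcp [ 0.6941 -0.1067  0.2463] toolx [-0.0066  0.0017 -1.    ] yaw_y -70.51 j [-0.252  0.47   1.166 -0.     1.513  0.979] F [ 0.29 -0.15 -5.24] w 0.0055
 shift mm [-3.7  2.2 -2.3] spin rad -0.0037 rows@.149 0.024683456907213963
```

View pics/w4.png

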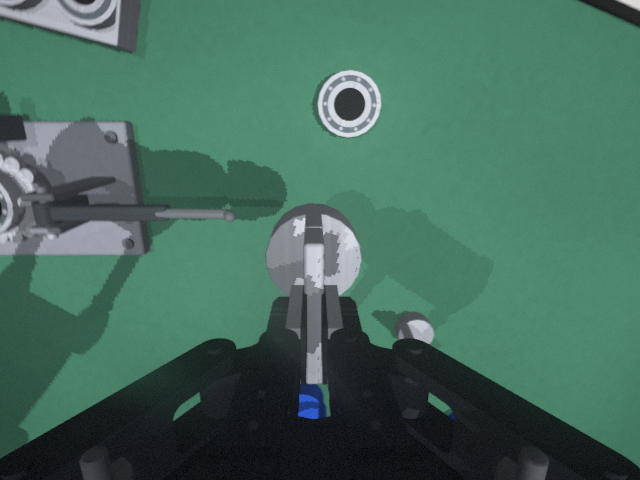

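View pics/s4c.png

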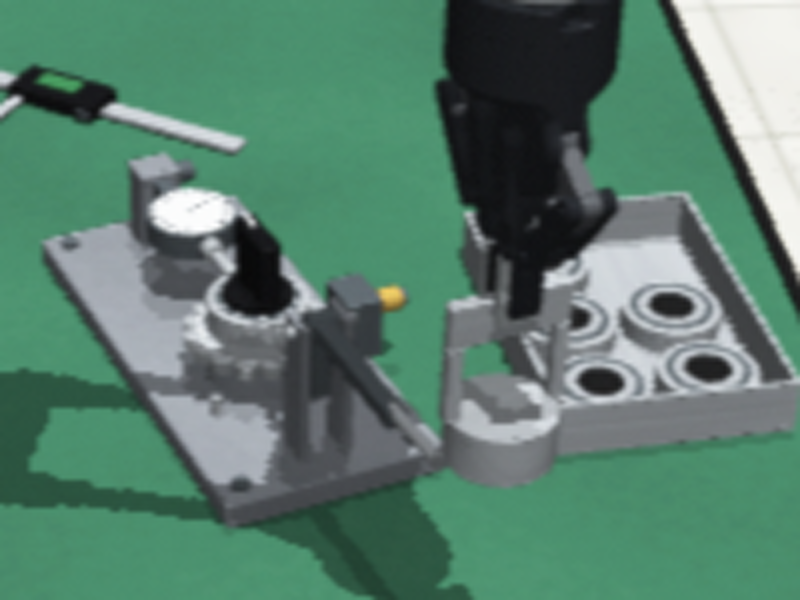

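View pics/t4.png

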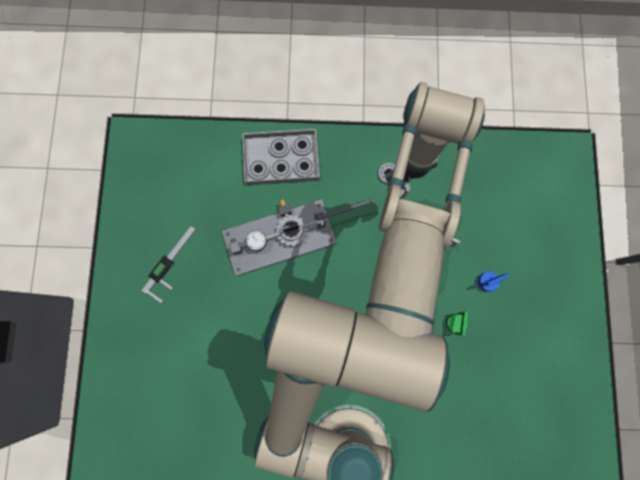

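Run:
```python
from h import *
d=pickle.load(open("w4.pkl","rb"));P=cloud(d);px=d["pixels"].astype(int);ok=d["range_z"]>0
def line(m,n):
    T=P[m];c0=np.median(T,0);w,V=np.linalg.eigh(np.cov(T[:,:2].T));t=(T[:,:2]-c0[:2])@V[:,1];u=(T[:,:2]-c0[:2])@V[:,0]
    a=c0[:2]+V[:,1]*t.min();b=c0[:2]+V[:,1]*t.max()
    print(n,len(T),"med",c0.round(4),"ang",np.degrees(np.arctan2(V[1,1],V[0,1])).round(2),"ends",a.round(4),b.round(4),"width",np.ptp(u).round(4),"z",np.percentile(T[:,2],[2,50,98]).round(4))
s=np.zeros_like(ok);s[200:232,150:245]=1
line(ok&s&(P[...,2]>.09)&(P[...,2]<.14),"rod")
s[:]=0;s[195:235,60:245]=1
line(ok&s&(P[...,2]>.09)&(P[...,2]<.14),"rod+arm")
s[:]=0;s[200:235,218:245]=1
m=ok&s&(P[...,2]>.09)&(P[...,2]<.14);line(m,"tip")
T=P[m];e=np.array([.337,-.9415]);o=np.argsort(T[:,:2]@e)[::-1][:10];print(T[o].round(4))
s[:]=0;s[235:400,295:335]=1
line(ok&s&(P[...,2]>.235)&(P[...,2]<.27),"crossbar");
for n in("s4","side0","top0","t4"):
    d=pickle.load(open(n+".pkl","rb"));P=cloud(d);ok=d["range_z"]>0;px=d["pixels"].astype(int)
    m=ok&(px.max(-1)-px.min(-1)<30)&(P[...,2]>.09)&(P[...,2]<.13)&(np.hypot(P[...,0]-.667,P[...,1]+.023)<.04)
    line(m,n+" rod")
    if n=="s4":
        m=ok&(px.max(-1)-px.min(-1)<30)&(px.max(-1)>80)&(P[...,2]>.15)&(P[...,2]<.28)&(np.hypot(P[...,0]-.694,P[...,1]+.107)<.05)
        print("weight in s4",P[m].min(0),P[m].max(0)); line(m&(P[...,2]>.24),"s4 crossbar")
```

```text
rod 997 med [ 0.667  -0.0088  0.1108] ang 109.34 ends [ 0.68  -0.046] [0.6564 0.0211] width 0.0119 z [0.1028 0.1108 0.1208]
rod+arm 2746 med [0.6515 0.0353 0.1101] ang 110.84 ends [ 0.6821 -0.0452] [0.6283 0.0962] width 0.0307 z [0.0951 0.1101 0.1194]
tip 171 med [ 0.6781 -0.0398  0.1172] ang 112.72 ends [ 0.6806 -0.0458] [ 0.6748 -0.0318] width 0.0077 z [0.1097 0.1172 0.1217]
[[ 0.6809 -0.0457  0.1185]
 [ 0.6794 -0.0461  0.1186]
 [ 0.6801 -0.0459  0.1183]
 [ 0.6786 -0.0463  0.1184]
 [ 0.6813 -0.0453  0.1172]
 [ 0.6818 -0.0449  0.1196]
 [ 0.6775 -0.0464  0.1174]
 [ 0.681  -0.0451  0.1196]
 [ 0.6782 -0.0461  0.1204]
 [ 0.68   -0.0452  0.1189]]
crossbar 3133 med [ 0.7035 -0.1038  0.2587] ang -160.6 ends [ 0.7252 -0.0962] [ 0.6646 -0.1175] width 0.0162 z [0.2506 0.2587 0.268 ]
s4 rod 99 med [ 0.6637 -0.011   0.1103] ang 109.69 ends [ 0.6774 -0.0494] [0.6546 0.0144] width 0.0135 z [0.0998 0.1103 0.1176]
weight in s4 [ 0.66292045 -0.13714255  0.16379076] [ 0.72434621 -0.0783227   0.27995425]
s4 crossbar 265 med [ 0.6854 -0.1158  0.2519] ang -160.36 ends [ 0.7253 -0.1016] [ 0.6643 -0.1233] width 0.0233 z [0.2405 0.2519 0.2756]
side0 rod 104 med [ 0.664  -0.0128  0.1107] ang 109.73 ends [ 0.6771 -0.0494] [0.6543 0.0142] width 0.0119 z [0.1014 0.1107 0.1208]
top0 rod 76 med [ 0.6667 -0.0134  0.1113] ang 110.22 ends [ 0.6784 -0.0453] [0.6561 0.0154] width 0.0104 z [0.1042 0.1113 0.1208]
t4 rod 74 med [ 0.6669 -0.0135  0.1109] ang 109.75 ends [ 0.6783 -0.0452] [0.6568 0.0145] width 0.0099 z [0.1054 0.1109 0.1209]
```

Request:
{"method": "carry_out", "body": {"plan": [[0,[15,0,0],0],[0,[20,0,0],0],[0,[20,0,0],0],[0,[20,0,0],0],[0,[15,0,0],0],[0,[7,0,0],0],[0,[0,0,0],0],[0,[0,0,0],0]]}}

```text
clock: 6.9
position: [0.6958, -0.1072, 0.1535]
tool_rot: [2.442, 1.57, -0.356]
wrist_force: [0.8, 1.0, -5.6]
width: 0.0061
```

Run:
```python
from h import *
goto([.6685,-.0185,.145],-70.3)
d=grab("wrist","w5");d=grab("side","s5")
crop(d,280,170,440,290,5,"pics/s5c.png")
```

```text
clock 6.9 tcp [ 0.6958 -0.1072  0.1535] toolx [ 5.e-04 -2.e-04 -1.e+00] yaw_y -70.28 j [-0.252  0.513  1.319 -0.     1.309  0.975] F [ 0.82  0.99 -5.65] w 0.0061
 shift mm [  8.5 -92.7  -4.2] spin rad 0.0004 rows@.149 0.0025318813889207655
```

View pics/s5c.png

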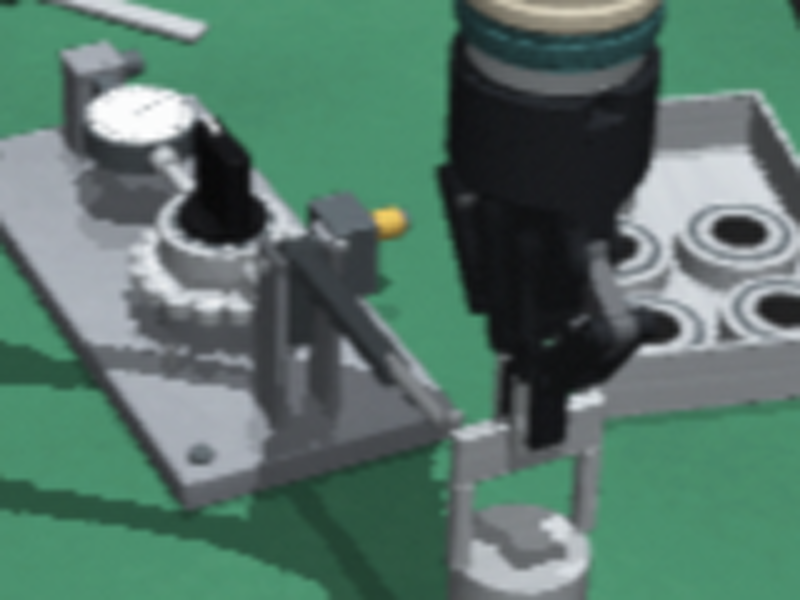

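View pics/w5.png

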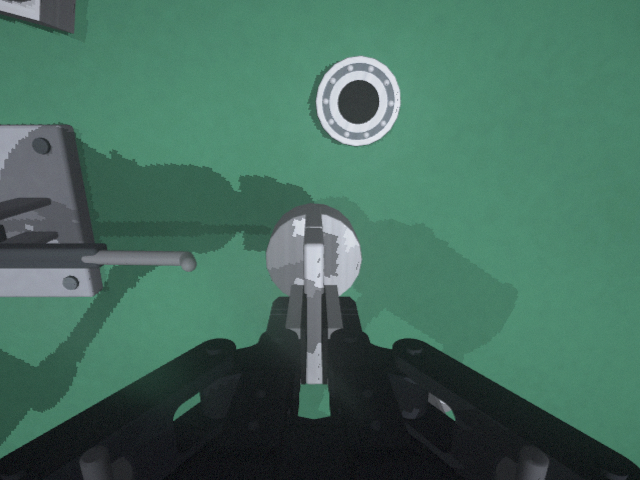

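Run:
```python
from h import *
s,M,t=st()
d=pickle.load(open("w5.pkl","rb"));P=cloud(d);ok=d["range_z"]>0
Q=(P-t)@M*1000
s=np.zeros_like(ok);s[240:280,100:205]=1
m=ok&s&(P[...,2]>.095)&(P[...,2]<.14)
T=Q[m];
for a in range(-130,-50,8):
    k=T[(T[:,1]>=a)&(T[:,1]<a+8)]
    if len(k)>5: print(a,len(k),"z mid",((np.percentile(k[:,2],3)+np.percentile(k[:,2],97))/2).round(1),"width",np.ptp(np.percentile(k[:,2],[3,97])).round(1),"top h",np.percentile(P[m][(T[:,1]>=a)&(T[:,1]<a+8)][:,2],95).round(4))
print("y max",T[:,1].max())
s[:]=0;s[235:385,295:335]=1
m=ok&s&(Q[...,0]<-6)&(Q[...,0]>-20);k=Q[m];print("bar z ext",np.percentile(k[:,2],[1,99]),"y",np.percentile(k[:,1],[3,97]),"x",np.percentile(k[:,0],[3,50,97]))
```

```text
-122 144 z mid -5.6 width 9.5 top h 0.1117
-114 206 z mid -5.1 width 7.0 top h 0.1121
-106 204 z mid -5.2 width 6.7 top h 0.1124
-98 205 z mid -5.3 width 6.6 top h 0.1127
-90 218 z mid -4.9 width 7.5 top h 0.1131
-82 215 z mid -5.1 width 7.1 top h 0.1132
-74 195 z mid -5.4 width 6.7 top h 0.1214
-66 102 z mid -5.3 width 5.9 top h 0.1211
y max -62.83852030395122
bar z ext [-32.03495044  30.25888546] y [-6.26707701  5.16027824] x [-18.02977757 -11.49274405  -8.14619754]
```

Request:
{"method": "carry_out", "body": {"plan": [[0,[8,0,-4.3],0],[0,[0,0,0],0],[0,[0,-12,0],0],[0,[0,-18,0],0],[0,[0,-18,0],0],[0,[0,-12,0],0],[0,[0,0,0],0],[0,[0,0,0],0]]}}

```text
clock: 7.8
position: [0.6795, -0.0488, 0.1457]
tool_rot: [1.938, 1.569, -0.858]
wrist_force: [0.1, -0.4, -6.0]
width: 0.006
```

Run:
```python
from h import *
goto([.6685,-.0185,.145],-70.3)
d=grab("side","s6");crop(d,280,170,440,290,5,"pics/s6c.png")
```

```text
clock 7.8 tcp [ 0.6795 -0.0488  0.1457] toolx [ 0.0011 -0.0013 -1.    ] yaw_y -70.22 j [-1.730e-01  4.850e-01  1.390e+00 -1.000e-03  1.266e+00  1.053e+00] F [ 0.13 -0.41 -6.01] w 0.006
 shift mm [  0.7 -32.3   0.1] spin rad 0.0014 rows@.149 0.009462337755045071
```

View pics/s6c.png

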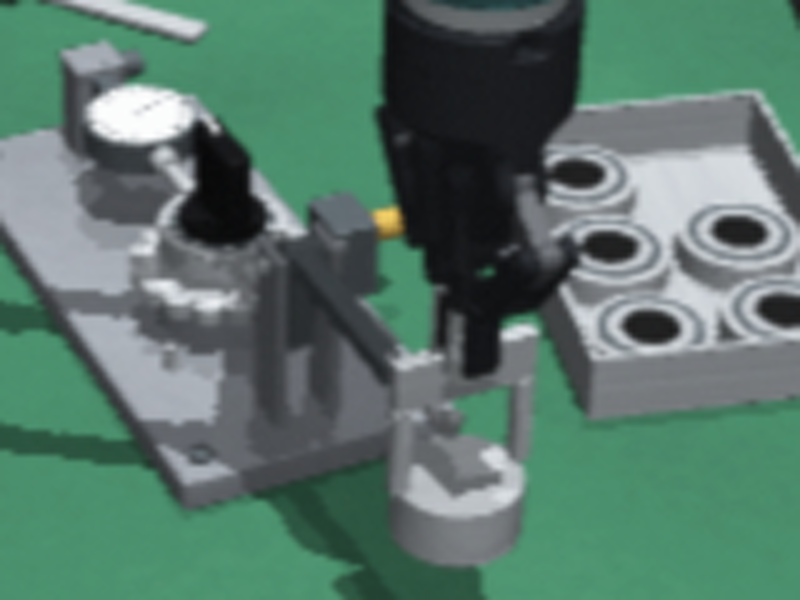

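Request:
{"method": "carry_out", "body": {"plan": [[0,[0,-10,0],0],[0,[0,-13,0],0],[0,[0,-9,0],0],[0,[0,0,0],0],[0,[6,0,0],0],[0,[6,0,0],0],[0,[5,0,0],0],[0,[0,0,0],0]]}}

```text
clock: 8.65
position: [0.6677, -0.0194, 0.1267]
tool_rot: [-0.392, 1.568, 3.093]
wrist_force: [0.2, 0.3, -6.3]
width: 0.0058
```

Run:
```python
from h import *
goto([.6685,-.0185,.116],-70.3)
d=grab("side","s7");crop(d,280,170,440,290,5,"pics/s7c.png");grab("wrist","w7")
```

```text
clock 8.65 tcp [ 0.6677 -0.0194  0.1267] toolx [-2.8e-03  1.0e-04 -1.0e+00] yaw_y -70.33 j [-0.133  0.482  1.445 -0.     1.217  1.095] F [ 0.19  0.27 -6.27] w 0.0058
 shift mm [10.7 -0.6 -1.1] spin rad -0.0005 rows@.149 0.0034469522069269193
```

View pics/s7c.png

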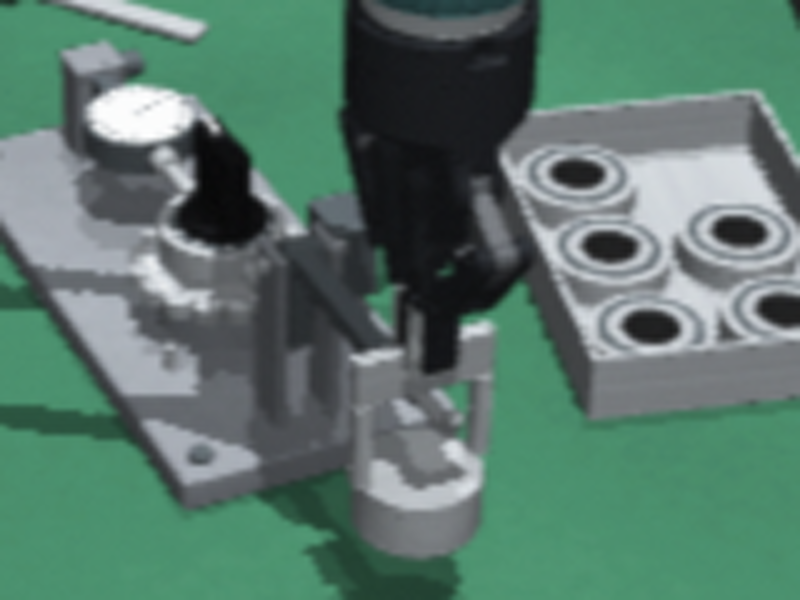

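View pics/w7.png

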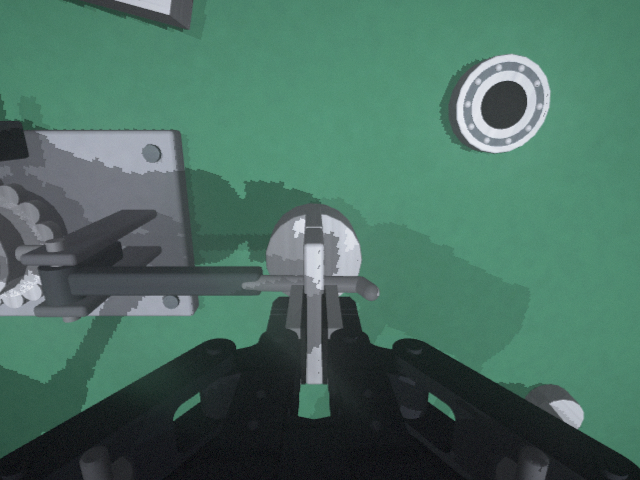

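Request:
{"method": "carry_out", "body": {"plan": [[0,[2,0,0],0],[0,[2,0,0],0],[0,[2,0,0],0],[0,[2,0,0],0],[0,[1,0,0],0],[0,[1,0,0],0],[0,[0,0,0],0],[0,[0,0,0],0]]}}

```text
clock: 9.55
position: [0.6687, -0.0193, 0.1184]
tool_rot: [2.142, 1.57, -0.655]
wrist_force: [1.1, -1.8, -5.0]
width: 0.0061
```

Run:
```python
from h import *
goto([.6685,-.0185,.116],-70.3)
d=grab("side","s8");crop(d,280,170,440,290,5,"pics/s8c.png")
```

```text
clock 9.55 tcp [ 0.6687 -0.0193  0.1184] toolx [ 5.e-04 -4.e-04 -1.e+00] yaw_y -70.31 j [-0.133  0.488  1.457 -0.     1.196  1.095] F [ 1.12 -1.77 -4.99] w 0.0061
 shift mm [ 2.4 -0.8 -0. ] spin rad -0.0001 rows@.149 0.0005908482731465637
```

View pics/s8c.png

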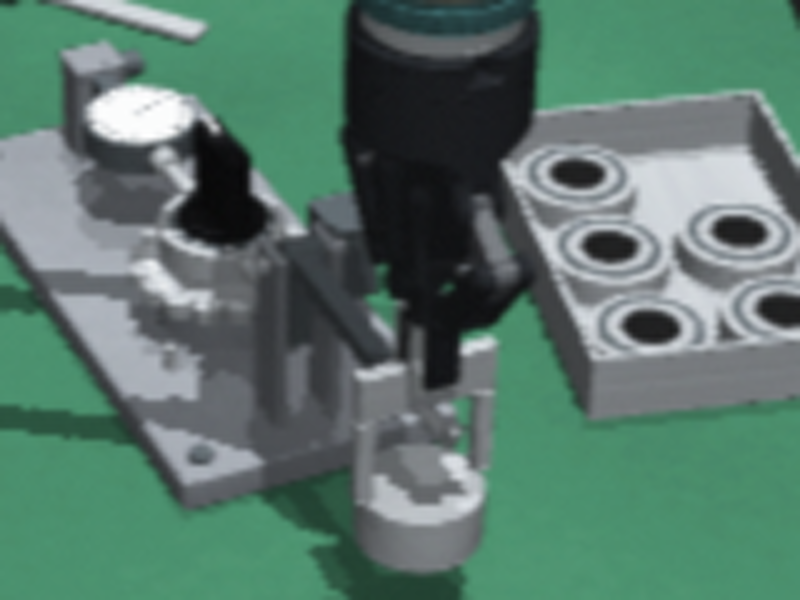

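Contact has started (force 6.3 → 5.0 N). Lower further, to full lever travel.

Request:
{"method": "carry_out", "body": {"plan": [[0,[1,0,0],0],[0,[1,0,0],0],[0,[1,0,0],0],[0,[1,0,0],0],[0,[0,0,0],0],[0,[0,0,0],0],[0,[0,0,0],0],[0,[0,0,0],0]]}}

```text
clock: 10.4
position: [0.6689, -0.0192, 0.1156]
tool_rot: [2.477, 1.569, -0.321]
wrist_force: [-0.8, -0.6, 5.6]
width: 0.0058
```

Run:
```python
from h import *
goto([.6685,-.0185,.116],-70.3)
d=grab("side","s9");crop(d,330,230,390,290,10,"pics/s9c.png")
```

```text
clock 10.4 tcp [ 0.6689 -0.0192  0.1156] toolx [ 1.6e-03 -5.0e-04 -1.0e+00] yaw_y -70.3 j [-0.132  0.49   1.461 -0.     1.189  1.095] F [-0.8  -0.58  5.57] w 0.0058
 shift mm [-0.4 -0.8  0.1] spin rad 0.0 rows@.149 0.0001287521984665269
```

View pics/s9c.png

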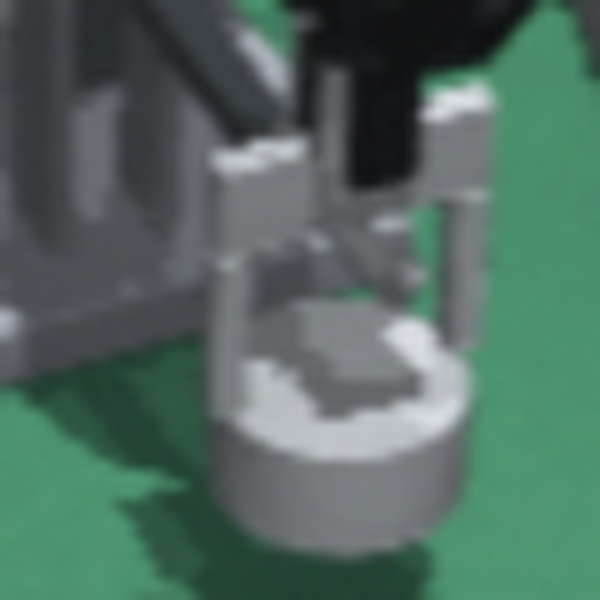

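Request:
{"method": "carry_out", "body": {"plan": [[0,[-0.6,0,0],0],[0,[0,0,0],0],[0.06,[0,0,0],0],[0.12,[0,0,0],0],[0.16,[0,0,0],0],[0.2,[0,0,0],0],[0.22,[0,0,0],0],[0.22,[0,0,0],0]]}}

```text
clock: 11.25
position: [0.6685, -0.0189, 0.1146]
tool_rot: [-0.709, 1.57, 2.777]
wrist_force: [0.1, -0.4, -0.8]
width: 0.0186
```

Run:
```python
from h import *
goto([.6685,-.0185,.116],-70.3)
d=grab("side","s10");crop(d,330,230,390,290,10,"pics/s10c.png");grab("wrist","w10")
```

```text
clock 11.25 tcp [ 0.6685 -0.0189  0.1146] toolx [-4.e-04  2.e-04 -1.e+00] yaw_y -70.3 j [-0.132  0.491  1.461  0.     1.189  1.095] F [ 0.12 -0.39 -0.76] w 0.0186
 shift mm [-1.4 -0.4 -0.2] spin rad 0.0 rows@.149 7.388955156332e-05
```

View pics/s10c.png

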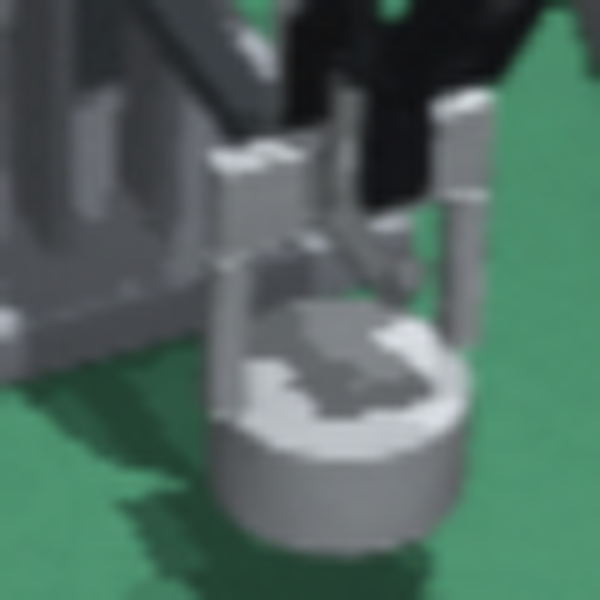

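View pics/w10.png

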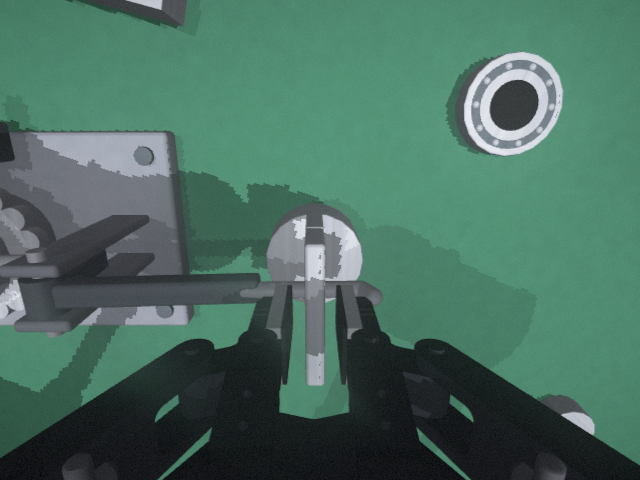

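Request:
{"method": "carry_out", "body": {"plan": [[0.22,[-4,0,0],0],[0.22,[-6,0,0],0],[0.22,[-8,0,0],0],[0.22,[-12,0,0],0],[0.3,[-20,0,0],0],[0.4,[-30,0,0],0],[0.4,[-30,0,0],0],[0.4,[-20,0,0],0]]}}

```text
clock: 12.15
position: [0.6694, -0.0192, 0.2488]
tool_rot: [2.653, 1.566, -0.145]
wrist_force: [0.6, -0.2, 0.3]
width: 0.0342
```

Run:
```python
from h import *
goto([.5957,.1747,.24],0)
d=grab("side","s11");crop(d,290,180,410,290,5,"pics/s11c.png");d=grab("wrist","w11")
t=pickle.load(open("top0.pkl","rb"));crop(t,265,205,320,255,12,"pics/knobtop.png")
```

```text
clock 12.15 tcp [ 0.6694 -0.0192  0.2488] toolx [ 4.6e-03 -7.0e-04 -1.0e+00] yaw_y -70.3 j [-0.132  0.41   1.258 -0.     1.469  1.095] F [ 0.58 -0.2   0.33] w 0.0342
 shift mm [   8.3 -207.4    4.1] spin rad -1.227 rows@.149 8.234619886267831
```

View pics/s11c.png

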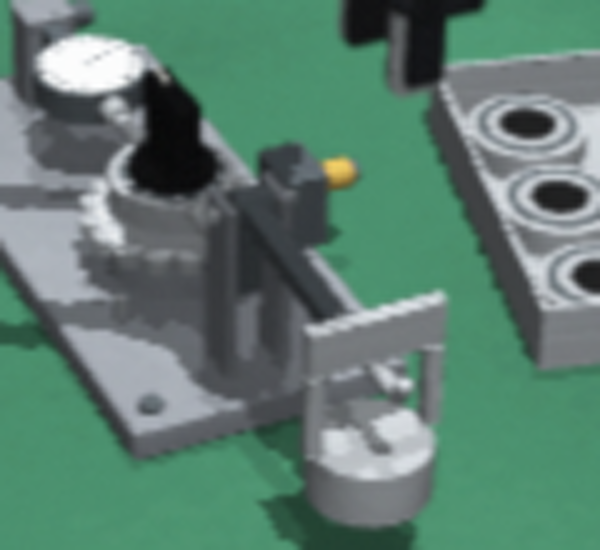

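View pics/w11.png

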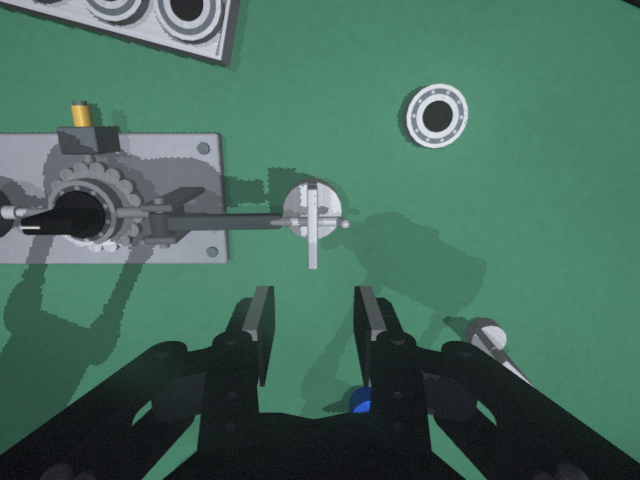

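View pics/knobtop.png

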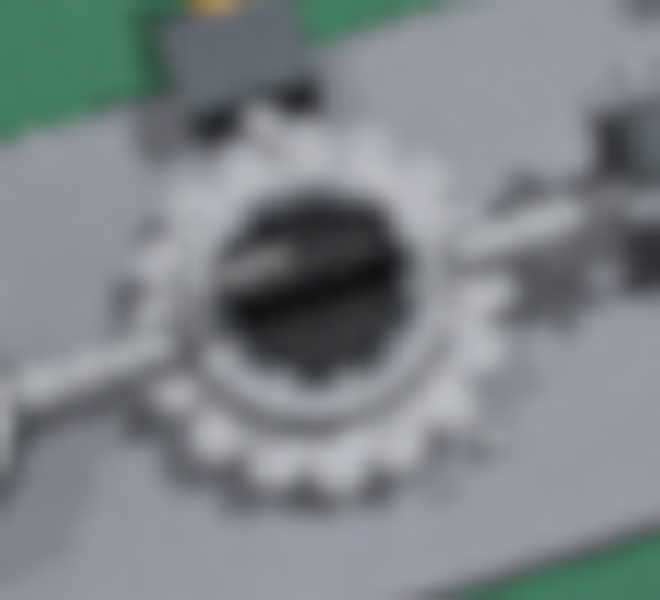

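Request:
{"method": "carry_out", "body": {"plan": [[0.4,[0,-15,0],0],[0.4,[0,-30,0],0],[0.4,[0,-35,1],0],[0.4,[0,-35,1],0],[0.4,[0,-35,1],0],[0.4,[0,-30,1],0],[0.5,[0,-18,0],0],[0.5,[0,-9,0],0]]}}

```text
clock: 13.05
position: [0.5934, 0.1763, 0.2438]
tool_rot: [-0.229, 1.568, -3.025]
wrist_force: [-0.0, -1.3, -0.3]
width: 0.0429
```

Request:
{"method": "carry_out", "body": {"plan": [[0.5,[0,0,0],-0.14],[0.5,[0,0,0],-0.14],[0.5,[0,0,0],-0.14],[0.5,[0,0,0],-0.14],[0.5,[0,0,0],-0.14],[0.5,[0,0,0],-0.14],[0.5,[0,0,0],-0.14],[0.5,[0,0,0],-0.14]]}}

```text
clock: 13.85
position: [0.5952, 0.1735, 0.2441]
tool_rot: [-0.64, 1.569, -2.313]
wrist_force: [0.3, 0.1, -0.0]
width: 0.0426
```

Request:
{"method": "carry_out", "body": {"plan": [[0.5,[0,0,0],-0.14],[0.5,[0,0,0],-0.14],[0.5,[0,0,0],-0.1],[0.5,[0,0,0],-0.07],[0.5,[0,0,0],0],[0.5,[0,0,0],0],[0.5,[0,0,0],0],[0.5,[0,0,0],0]]}}

```text
clock: 14.65
position: [0.595, 0.1743, 0.2448]
tool_rot: [-0.807, 1.571, -2.036]
wrist_force: [-0.2, 0.7, -1.2]
width: 0.0428
```

Run:
```python
from h import *
goto([.5957,.1747,.24],19.7)
d=grab("wrist","w12")
```

```text
clock 14.65 tcp [0.595  0.1743 0.2448] toolx [-1.e-04 -2.e-04 -1.e+00] yaw_y 19.61 j [ 0.173  0.338  1.381 -0.     1.423 -0.169] F [-0.15  0.73 -1.2 ] w 0.0428
 shift mm [ 4.8  0.8 -0.1] spin rad -0.0016 rows@.149 0.010910863851575612
```

View pics/w12.png

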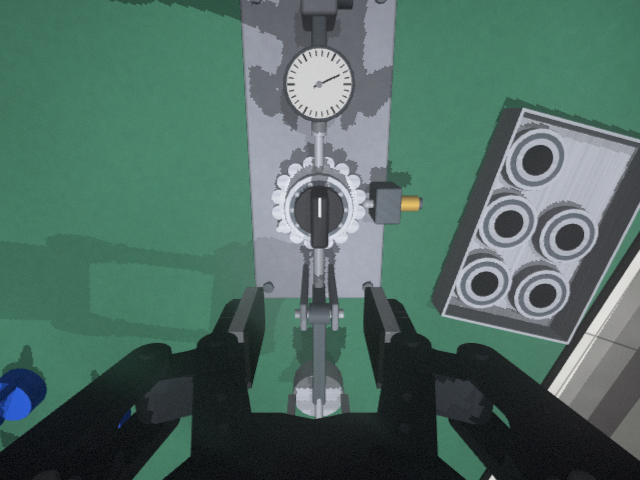

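Run:
```python
from h import *
s,M,t=st()
d=pickle.load(open("w12.pkl","rb"));P=cloud(d);ok=d["range_z"]>0;px=d["pixels"].astype(int)
Q=(P-t)@M*1000
s=np.zeros_like(ok);s[170:260,290:350]=1
m=ok&s&(P[...,2]>.112)&(P[...,2]<.125)
T=P[m];q=Q[m];print(len(T),"z",np.percentile(T[:,2],[5,50,95]))
c,sz,a=cv2.minAreaRect(T[:,:2].astype(np.float32)*1000);print("bar top rect",c,sz,a)
print("tool y ext",np.percentile(q[:,1],[1,99]),"z ext",np.percentile(q[:,2],[1,99]))
c0=T.mean(0);w,V=np.linalg.eigh(np.cov(T[:,:2].T));print("ang",np.degrees(np.arctan2(V[1,1],V[0,1])))
# skirt
m=ok&s&(P[...,2]>.072)&(P[...,2]<.086)&(px.max(-1)<90)
T=P[m];print("skirt",len(T),cv2.minEnclosingCircle(T[:,:2].astype(np.float32)*1000))
wl=s&(px.min(-1)>170)&ok&(P[...,2]>.11);print("white",wl.sum(),Q[wl].mean(0) if wl.any() else 0)
# base plate edges near: left/right
m=ok&(abs(P[...,2]-.018)<.008)&(px.max(-1)-px.min(-1)<30)&(px.max(-1)>60);m[300:]=0;m[:,:230]=0;m[:,405:]=0
L=[];Rr=[]
for r in range(20,280,8):
    k=np.where(m[r])[0]
    if len(k)>20: L.append(P[r,k[0]][:2]);Rr.append(P[r,k[-1]][:2])
for E in(L,Rr):
    l=cv2.fitLine(np.array(E,np.float32),cv2.DIST_HUBER,0,.001,.001).ravel();n=np.array([-l[1],l[0]]);print("edge ang",np.degrees(np.arctan2(l[1],l[0])),"offset of TCP",(t[:2]-l[2:])@n*1000)
```

```text
958 z [0.11549189 0.11803161 0.11941366]
bar top rect (598.436279296875, 178.5845489501953) (13.902360916137695, 41.290863037109375) 19.403812408447266
tool y ext [-2.32026771 11.49981003] z ext [-23.13345017  17.09626343]
ang 108.98977729178813
skirt 1118 ((598.0363159179688, 180.4046173095703), 23.05901336669922)
white 56 [125.78354946   4.58908829 -14.98990769]
edge ang -70.21236 offset of TCP 64.29223623564256
edge ang -70.36187 offset of TCP -73.66276604445277
```

Request:
{"method": "carry_out", "body": {"plan": [[0.4,[15,4.5,-3.5],0],[0.4,[30,0,0],0],[0.4,[30,0,0],0],[0.4,[20,0,0],0],[0.4,[10,0,0],0],[0.4,[0,0,0],0],[0.4,[0,0,0],0],[0.4,[0,0,0],0]]}}

```text
clock: 15.5
position: [0.5991, 0.1795, 0.1412]
tool_rot: [1.373, 1.568, 0.145]
wrist_force: [0.2, 0.0, -0.8]
width: 0.0341
```

Run:
```python
from h import *
goto([.598,.179,.086],19.5)
s,M,t=st()
d=grab("wrist","w13");P=cloud(d);ok=d["range_z"]>0;Q=(P-t)@M*1000
m=ok&(P[...,2]>.110)&(P[...,2]<.125)&(np.hypot(P[...,0]-.598,P[...,1]-.179)<.03)
T=P[m];q=Q[m];print(len(T),np.percentile(T[:,2],50),cv2.minAreaRect(T[:,:2].astype(np.float32)*1000),"y",np.percentile(q[:,1],[1,99]),"z",np.percentile(q[:,2],[1,99]))
```

```text
clock 15.5 tcp [0.5991 0.1795 0.1412] toolx [ 2.7e-03  4.0e-04 -1.0e+00] yaw_y 19.65 j [ 0.18   0.408  1.534 -0.     1.197 -0.163] F [ 0.2   0.01 -0.78] w 0.0341
 shift mm [55.2 -1.3  0.1] spin rad 0.0027 rows@.149 0.018075430451435424
2169 0.11794541508698697 ((598.3079223632812, 178.47080993652344), (13.880728721618652, 41.79792404174805), 19.898157119750977) y [-7.83678369  5.76657029] z [-19.98669189  20.21285342]
```

View pics/w13.png

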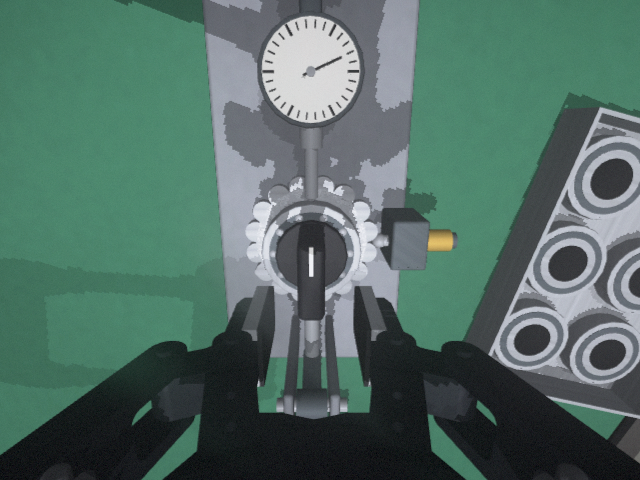

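Request:
{"method": "carry_out", "body": {"plan": [[0.4,[15,-0.9,0],0],[0.4,[20,0,0],0],[0.4,[13,0,0],0],[0.4,[6,0,0],0],[0.4,[0,0,0],0],[0.4,[0,0,0],0],[0.4,[0,0,0],0],[0.4,[0,0,0],0]], "grip_force": 50}}

```text
clock: 16.35
position: [0.5977, 0.1791, 0.0867]
tool_rot: [1.332, 1.569, 0.104]
wrist_force: [-0.3, -0.4, 0.1]
width: 0.0342
```

Request:
{"method": "carry_out", "body": {"plan": [[0.3,[0,0,0],0],[0.25,[0,0,0],0],[0.2,[0,0,0],0],[0.15,[0,0,0],0],[0,[0,0,0],0],[0,[0,0,0],0],[0,[0,0,0],0],[0,[0,0,0],0]]}}

```text
clock: 17.15
position: [0.5976, 0.1791, 0.0861]
tool_rot: [1.408, 1.57, 0.18]
wrist_force: [1.9, 1.3, 1.6]
width: 0.013
```

Run:
```python
from h import *
goto([.598,.179,.086],19.5)
print(st()[0]["ft_torque"])
grab("wrist","w14")
```

```text
clock 17.15 tcp [0.5976 0.1791 0.0861] toolx [ 1.e-03  2.e-04 -1.e+00] yaw_y 19.65 j [ 0.18   0.455  1.607  0.     1.079 -0.163] F [1.92 1.28 1.56] w 0.013
 shift mm [0.1 0.3 0.2] spin rad 0.0026 rows@.149 0.017737546948088913
[ 0.16491493 -0.12150938  0.02808078]
```

View pics/w14.png

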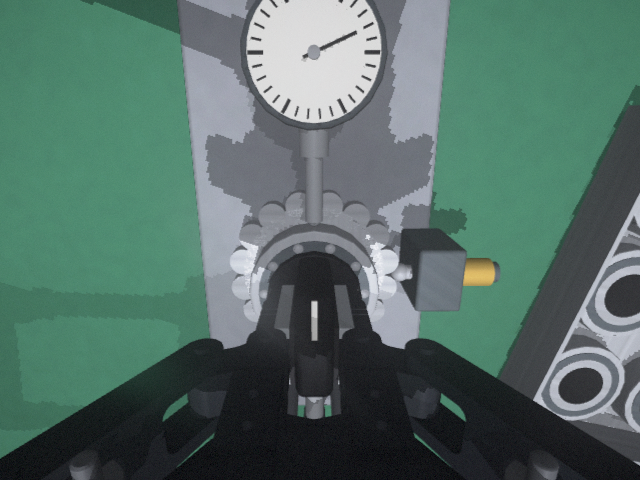

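Request:
{"method": "carry_out", "body": {"plan": [[0,[0,0,0],0.06],[0,[0,0,0],0.07],[0,[0,0,0],0.07],[0,[0,0,0],0.07],[0,[0,0,0],0.06],[0,[0,0,0],0.04],[0,[0,0,0],0.0227],[0,[0,0,0],0]]}}

```text
clock: 18.0
position: [0.5983, 0.1792, 0.0861]
tool_rot: [1.797, 1.569, 0.177]
wrist_force: [3.6, 1.4, 0.5]
width: 0.0131
```

Run:
```python
from h import *
goto([.598,.179,.086],19.65-22.5)
print(st()[0]["ft_torque"])
grab("wrist","w15")
```

```text
clock 18.0 tcp [0.5983 0.1792 0.0861] toolx [ 2.2e-03  4.0e-04 -1.0e+00] yaw_y -2.84 j [ 0.18   0.455  1.606 -0.     1.078  0.229] F [3.61 1.45 0.47] w 0.0131
 shift mm [ 0.1 -0.3  0.2] spin rad 0.0002 rows@.149 0.001539650296168831
[ 0.25363596 -0.48073631  0.06478164]
```

View pics/w15.png

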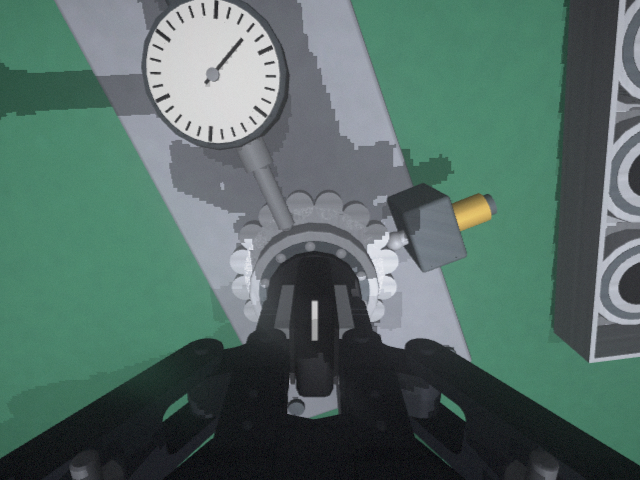

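Request:
{"method": "carry_out", "body": {"plan": [[0,[0,0,0],0.06],[0,[0,0,0],0.07],[0,[0,0,0],0.07],[0,[0,0,0],0.07],[0,[0,0,0],0.06],[0,[0,0,0],0.04],[0,[0,0,0],0.0227],[0,[0,0,0],0]]}}

```text
clock: 18.85
position: [0.5989, 0.179, 0.0861]
tool_rot: [2.094, 1.567, 0.081]
wrist_force: [6.1, 0.6, -0.3]
width: 0.0131
```

Run:
```python
from h import *
goto([.598,.179,.086],19.65-45)
print(st()[0]["ft_torque"])
```

```text
clock 18.85 tcp [0.5989 0.179  0.0861] toolx [ 3.4e-03  3.0e-04 -1.0e+00] yaw_y -25.34 j [ 0.179  0.456  1.606 -0.     1.077  0.622] F [ 6.12  0.55 -0.34] w 0.0131
 shift mm [ 0.1 -0.8  0.4] spin rad 0.0001 rows@.149 0.0007584641485401965
[ 0.25248939 -0.66482215  0.01706658]
```

Request:
{"method": "carry_out", "body": {"plan": [[0,[0,0,0],0.05],[0,[0,0,0],0.07],[0,[0,0,0],0.07],[0,[0,0,0],0.07],[0,[0,0,0],0.06],[0,[0,0,0],0.04],[0,[0,0,0],0.02],[0,[0,0,0],0.0127]]}}

```text
clock: 19.65
position: [0.5994, 0.1787, 0.0861]
tool_rot: [2.346, 1.566, -0.06]
wrist_force: [6.5, 0.5, -0.8]
width: 0.0134
```

Request:
{"method": "carry_out", "body": {"plan": [[0,[0,0,0],0],[0,[0,0,0],0],[0,[0,0,0],0],[0,[0,0,0],0],[0,[0,0,0],0],[0,[0,0,0],0],[0,[0,0,0],0],[0,[0,0,0],0]]}}

```text
clock: 20.45
position: [0.5995, 0.1787, 0.0861]
tool_rot: [2.353, 1.566, -0.053]
wrist_force: [7.3, 0.0, -0.9]
width: 0.0136
```

Run:
```python
from h import *
goto([.598,.179,.086],19.65-67.5)
print(st()[0]["ft_torque"],st()[0]["joint_vel"])
s,M,t=st()
d=grab("wrist","w16");P=cloud(d);ok=d["range_z"]>0
m=ok&(P[...,2]>.112)&(P[...,2]<.125)&(np.hypot(P[...,0]-.598,P[...,1]-.179)<.024)
px=d["pixels"].astype(int)
m2=m&(px.min(-1)>150);T=P[m2];print(len(T))
if len(T)>5:
    w,V=np.linalg.eigh(np.cov(T[:,:2].T));print("line ang",np.degrees(np.arctan2(V[1,1],V[0,1])),"mean",T.mean(0)-t)
# plate edge left in image
d=grab("side","s16");crop(d,270,150,410,290,5,"pics/s16c.png");grab("top","t16")
```

```text
clock 20.45 tcp [0.5995 0.1787 0.0861] toolx [ 4.4e-03 -2.0e-04 -1.0e+00] yaw_y -47.82 j [ 1.790e-01  4.560e-01  1.606e+00 -1.000e-03  1.076e+00  1.014e+00] F [ 7.29  0.02 -0.88] w 0.0136
 shift mm [ 0.1 -1.2  0.9] spin rad 0.0005 rows@.149 0.003333102152225017
[ 0.14267997 -0.79878074  0.05924985] [-0.00294055 -0.00162981  0.00015267 -0.00053469  0.00159337  0.00046324]
185
line ang -137.2238343890279 mean [0.00861463 0.00825048 0.03273374]
```

View pics/w16.png

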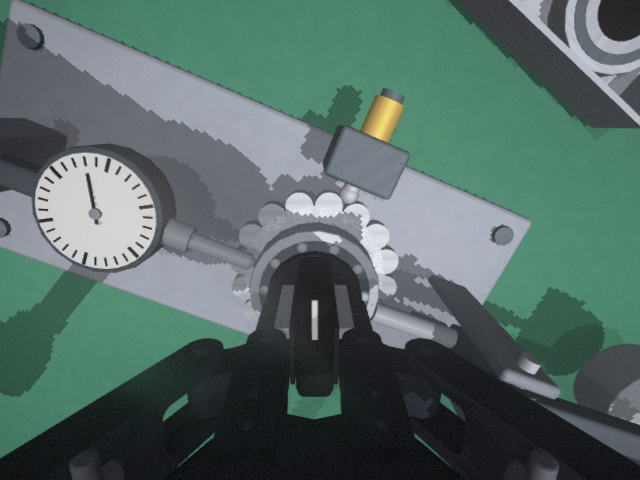

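View pics/s16c.png

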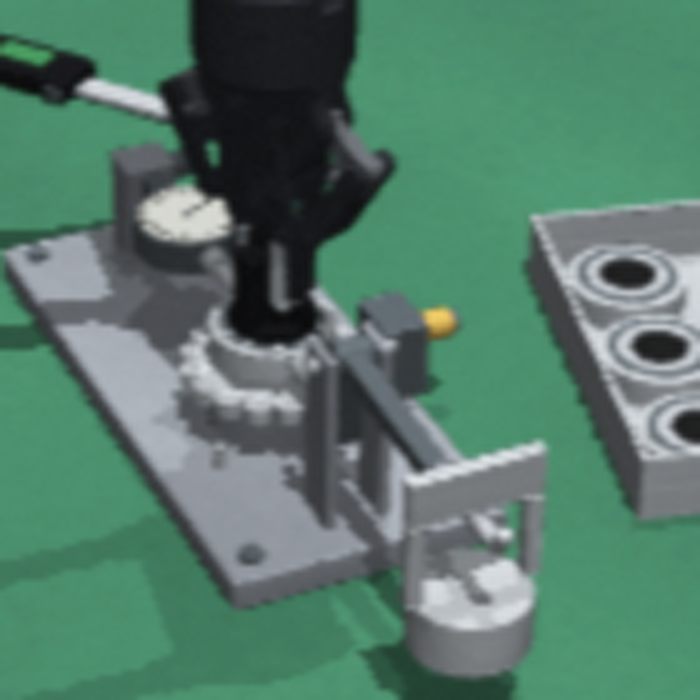

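Run:
```python
from workcell import bot
print(bot.close_job(), bot.state()["width"])
```

```text
the job is handed in; nothing more can be done
the job is handed in; nothing more can be done
```

The larger steel weight now hangs free on the lever's hook, and the knob is on its third stop with the gripper still holding it. I handed the job in at about 20.6 s of the 72 s allowed.

- **Weight:** I picked it out by its crossbar, measured at 63.9 × 7.9 mm with the top at 94 mm. I put its window over the hook's tip and lowered it until the force turned from −5 N to about +6 N. The TCP height then put the crossbar's underside at about 104 mm, against 104.5 mm for the lever fully down. I took no separate measurement of the lever's height after letting go, but the side picture taken after letting go, and the last one, show the weight hanging clear.
- **Knob:** I turned it in three separate clicks. The tool turned 67.47° in all, against 67.5° for three stops. The white line reads about 42.8°, against an expected 42.1°, which is within the measuring error. The turning moment at the end was about 0.06 N m, so the knob sits on its stop.
- **Disagreement:** the grip centre was 1–2 mm off the knob's axis, leaving a side force of about 7 N, well under the 40 N limit.
- **Left alone:** I never touched the smaller weight, the spare bearing, the caliper or the look-alikes. I did not re-measure their positions at the end.

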